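# Clamp a footed tile and hold the cam at its high point

## Task

Stand the footed clay tile in the nest of the cam clamp, between the two ears, with its flat back to the fence and its foot toward the cam, and let go of it while the lever is still home. Then swing the cam lever round by its knob to the cam's highest point, where the lever lies right over the straight groove in the base plate and the cam presses the tile hardest against the sprung fence, and finish while still holding the lever there against its return spring, not letting go. Leave the other ware alone.

Things in the scene. Friction and masses are not known exactly. Their poses are not given: they have to be found in the camera images.
- tile: Footed tile, terracotta, 120 g, standing: an arch-topped slab 44 mm wide (x), 14 thick (y), 78 tall (sides straight up to 56), with a foot 44 x 20 x 14 high along one face, so 34 mm deep below. Origin: centre of the 44 x 34 underside; z up. Foot at y -17 to +3 mm, slab at y +3 to +17, flat back is the +y face. Grip it across the 14 mm, above the foot.
- toe (a point): Middle of the foot's front face on the footed tile (17 mm toward -y from the tile's origin, 7 mm above its underside).
- clamp: Cam clamp fixed to the table: aluminium base plate x +-65, y -205 to +50 mm, 16 thick. Origin: at table height under mid-nest; z up. From +y to -y: backing and fence, nest, cam lobe, pivot, groove. The tile belongs at the same yaw, standing on the plate, its origin over this origin; set down some 4 mm short of the fence it is pushed home by the lobe. Lever home: 44.7 mm gap from fence to lobe.
- nest (a point): Middle of the nest floor (plate top, 16 mm above the clamp's origin). Axes parallel to the clamp's. Two ears stand beside the nest on the plate, tops 28 mm above the table, clamp y -7 to +17 mm, 56 mm apart inside (6 mm play on each side of the tile). The groove is a dark straight line 6 mm wide in the plate, at clamp x = 0, y -104 to -196 mm.
- fence: Sprung steel fence bar, 56 mm wide, top 36 mm above the table, in front of a fixed backing of the same height. Origin: foot of its face toward the nest, at clamp y = +17 mm, plate height. It yields toward +y by up to 7 mm, 1.8 N per mm; the cam at its highest point pushes a seated tile about 4 mm into it, so about 7 N.
- lobe: The cam: an eccentric dark steel disc, 68 mm across, its centre 20 mm off the pivot on the side away from the lever, 18 to 34 mm above the table. It turns with the lever and bears on the front of the tile's foot. Origin: on the pivot axis at table height; +x along the lever.
- cam (a joint): Angle of the cam lever (rad): 0 home, held there by a return spring; grows anticlockwise seen from above, stop at 1.8. Highest point of the cam at 1.30: lever over the groove, pointing to clamp -y; beyond it the cam backs off. At home the lever points 3.412 rad (195.5 deg) anticlockwise from clamp +x. Turning it needs about 3 N at the knob at home, 6 to 9 N at the highest point.
- cam_pivot (a point): The lever's upright axis at the top of the base plate (clamp x = 0, y = -67 mm, 16 mm above the table).
- handle: The cam lever: a flat steel arm 16 mm wide whose top is 52 mm above the table, with an upright round black knob at its end. Origin: on the pivot axis at table height; +x points along the arm to the knob.
- knob (a point): Centre of the knob, 78 mm above the table, on the lever 110 mm from the pivot axis. The knob is an upright round post 24 mm thick, from 52 to 100 mm above the table; free to grip from above.
- blank: Bystander: a loose thick arch-topped terracotta block without foot, 46 x 30 x 70 mm tall. Origin: centre of its underside.
- vase: Bystander: a small loose terracotta bottle vase, 62 mm wide at the belly, 115 mm tall. Origin: centre of its underside.
- bowl: Bystander: a loose white ceramic bowl, 96 mm wide, 40 mm tall. Origin: centre of its underside.
Mind the look-alikes: they are no part of the job. What is shaped like the tile but turquoise is not meant.

How it is judged:
By the outcome, as a careful person would: the job done as asked, in the order asked, and still so for the second after the job is handed in, while the arm keeps its last pose, push and grip.
It also fails if it takes over 54 s, if anything falls off the work surface, if the arm or the gripper's body presses on something with over 40 N, if the wrist force passes 120 N, or if a joint passes its speed limit or range.

## Robot

A 7-joint arm with a two-finger parallel gripper is mounted at the origin on the work surface. World frame = base frame: x ahead of the robot, y to its left, z up, the work surface at z = 0. Lengths are in m, angles in rad, forces in N, time in s.
With the tool pointing down it reaches from about 0.4 to 0.75 m from the base axis. Payload 19.5 kg.
Tool frame: the origin (TCP) lies at the very end of the fingers, on their centre line; the grasp point (between the pads) lies 19 mm behind it; z points along the fingers, y is the line along which they close (so a half turn about z gives the same grasp; the last joint's range is limited). The gripper opens to 85 mm and grips with 20 to 120 N. Pads are 22 mm wide; open, the fingers measure 114 mm over their backs; the gripper's body (76 mm by 85 mm) begins 54 mm behind the grasp point. The pads swing forward as they close: fully open they stand 13 mm farther back than shut.
Start: joints at [-1.387, 0.707, -0.028, 1.485, 0.022, 0.951, -0.075], TCP at [0.129, 0.56, 0.231] pointing down, gripper open.
Joint ranges: [-2.71, 2.71], [-0.32, 2.16], [-1.57, 1.52], [0, 2.45], [-1.46, 4.6], [0, 2.02], [-2.83, 2.83]. Speed limits (rad/s): [1.89, 1.89, 2.57, 2.57, 3.01, 3.01, 3.01].

## Interface

Orientations are given as a unit quaternion [x, y, z, w].
In Python, from plant import read_state, get_image, finish_job gives the robot as it stands.
- The arm moves only by the shell command python3 -m jog 'ROWS'. ROWS is JSON, a list of rows, each a list of 3 entries, a list of its own where there are three numbers: the shift along the tool's x, y, z scaled (see below), then the turn about the tool's z scaled (see below), then the closure, from -1 (fully open) to 1 (shut), so that 0 is half open. A call has 1 to 20 rows; each row is the pose to reach, as a shift and turn from the pose commanded when the call began, along the tool's axes at that moment; what a row does not reach only later rows make up. The controller multiplies each number of a shift by 10 cm and each number of a turn by 1.5 rad. A row lasts 1/10 s, in which the tool goes at most 50 mm and 8.59 degrees, less where a joint would pass 70% of its speed; a pose out of reach is approached as far as the arm can. A call with a number of a shift or a turn outside -1 to 1 is refused whole. A call with a gripper value outside its range is refused whole. The fingers move at their own pace and stop on an object; the grip force is fixed at half the most. Time passes only in rows, so rows that repeat a pose let the fingers close. It gives the time, the measured TCP pose, the force, the opening and the grip force at its end, in the units of the state.
- read_state(): the state, without advancing time (a new reading comes with each control period).
- get_image(name): name is "side" or "top"; returns a dict with "image" (384x512x3 uint8, red, green, blue), "mtx" (3x3 intrinsics, pixels), "pose" (4x4, takes a point from camera to world coordinates). Camera axes: x right, y down, z forward; pixel columns grow to the right and rows downward; lengths in m; the calibration is good to about 2 mm. A picture is of the moment at which its call begins. There is no depth.
- finish_job(): hands the job in; it is judged then, once.
The state is a dict: "time": time; "q": joint angles; "qvel": joint speeds; "joint_efforts": joint torques, N m; "eef_pos": TCP position; "tool_rot": TCP orientation; "force": force on the tool from outside, world axes, zero at the start; "moment": the same for the moment, N m; "width": finger opening in m; "gripper_force": force on a finger pad.
Only numpy, scipy, OpenCV 4.12 (cv2) and the standard library are available. Lean on these libraries where they do the work, as an engineer would, in place of code of your own. Each camera call takes 0.05 s, during which the arm holds its last target. There are 200 camera calls.

## Working session

There is one attempt and no reset: what is moved stays moved. The work goes in short steps, Python scripts to look and compute and a shell command to move; the robot and the scene stay as the last step left them, time stands still between calls to the robot, and variables do not carry over. Pictures are saved under pics/ and viewed, at most 10 in all, crops included, and the job is handed in when it is done.

```bash
mkdir -p pics; cat > h.py <<'E'
import numpy as np, cv2
from plant import read_state, get_image
def snap(n,f):
    d=get_image(n); cv2.imwrite(f,d["image"][:,:,::-1]); return d
def ray(d,u,v,z):
    K=np.array(d["mtx"]);T=np.array(d["pose"]);r=T[:3,:3]@np.linalg.solve(K,[u,v,1]);o=T[:3,3]
    return o+r*(z-o[2])/r[2]
def proj(d,p):
    T=np.linalg.inv(np.array(d["pose"]));c=T[:3,:3]@p+T[:3,3];q=np.array(d["mtx"])@c;return q[:2]/q[2]
E
python3 - <<'E'
from h import *
import pickle
a=snap("top","pics/t0.png");b=snap("side","pics/s0.png")
pickle.dump((a,b),open("c0.pkl","wb"))
for d in(a,b):print(np.round(d["mtx"],1).tolist(),np.round(d["pose"],3).tolist())
s=read_state();print(s["time"],s["eef_pos"],s["tool_rot"],s["width"])
E
```

```text
[[362.9, 0.0, 261.8], [0.0, 362.9, 192.8], [0.0, 0.0, 1.0]] [[0.008, -0.99, 0.141, 0.42], [-1.0, -0.01, -0.014, 0.004], [0.015, -0.141, -0.99, 0.987], [0.0, 0.0, 0.0, 1.0]]
[[381.7, 0.0, 257.8], [0.0, 381.7, 194.6], [0.0, 0.0, 1.0]] [[0.995, -0.083, 0.054, 0.485], [-0.098, -0.735, 0.672, -0.68], [-0.016, -0.673, -0.739, 0.795], [0.0, 0.0, 0.0, 1.0]]
0.1 [0.12866267 0.56017738 0.23089776] [ 1.12630716e-01  9.93636801e-01 -4.75849234e-04 -5.10387372e-05] 0.08573553742109669
```

View pics/t0.png

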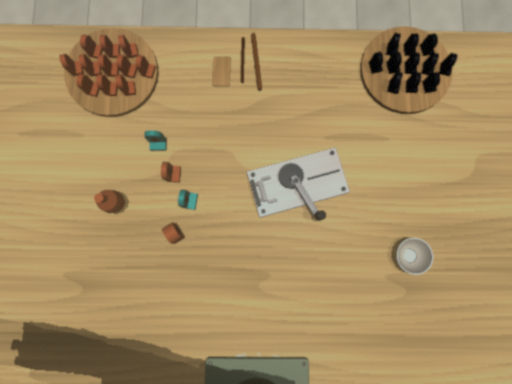

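View pics/s0.png

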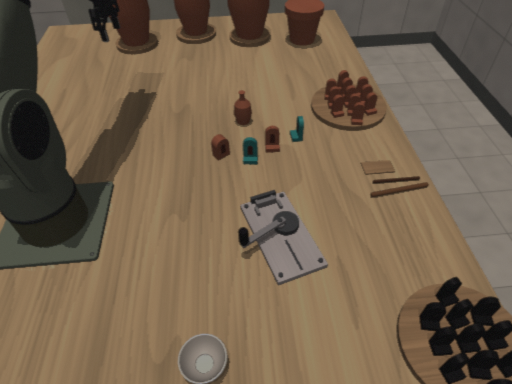

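Candidates (top view): terracotta at (172,172), block at (173,232), turquoise at (155,140) and (188,200), and tray ware around (108,65). The choice is (172,172), which also appears at (272,138) in the side view. I'll check it in a close crop of both views.

```bash
python3 - <<'E'
from h import *
import pickle
a,b=pickle.load(open("c0.pkl","rb"))
A,B=a["image"][:,:,::-1],b["image"][:,:,::-1]
r=lambda im,x,y,w,h,W,H:cv2.resize(np.ascontiguousarray(im[y:y+h,x:x+w]),(W,H),interpolation=cv2.INTER_CUBIC)
top=np.hstack([r(A,140,120,70,56,400,320),r(B,205,110,70,56,400,320)])
bot=np.hstack([r(A,240,140,120,84,400,280),r(B,230,180,120,84,400,280)])
cv2.imwrite("pics/c0.png",np.vstack([top,bot]))
E
```

```text
(no output)
```

View pics/c0.png

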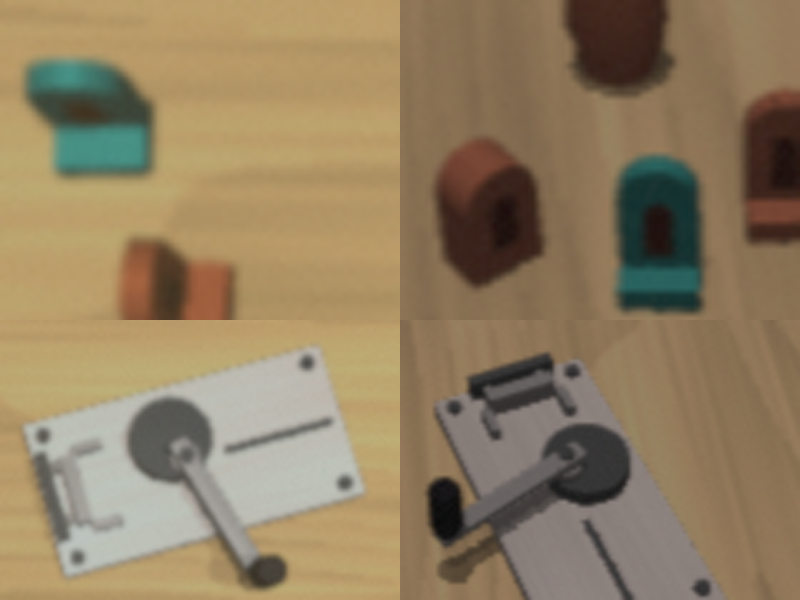

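The crop confirms it. The terracotta footed tile at top (172,172) has its foot toward image right (world -y), while (173,232) is the footless blank. The clamp's fence is at image left, its groove at right, and the knob at (319,215).

```bash
cat > m.py <<'E'
from h import *
def tilemask(d):
    hsv=cv2.cvtColor(d["image"],cv2.COLOR_RGB2HSV)
    return cv2.inRange(hsv,(0,110,30),(12,255,255)),hsv
E
python3 - <<'E'
from m import *
import pickle
a,b=pickle.load(open("c0.pkl","rb"))
m,h=tilemask(a);m2=np.zeros_like(m);m2[155:190,155:190]=m[155:190,155:190]
print(h[160:184,158:186,2]*(m2[160:184,158:186]>0))
h=cv2.cvtColor(a["image"],cv2.COLOR_RGB2HSV)
p=cv2.inRange(h,(0,0,90),(180,60,255));p[:,:235]=0;p[:,360:]=0;p[:140]=0;p[225:]=0
c=max(cv2.findContours(p,0,2)[0],key=cv2.contourArea)
c=cv2.convexHull(c)
W=np.array([ray(a,u,v,.016)[:2] for u,v in c[:,0]],np.float32)
print(np.round(W*1000).tolist());print(cv2.minAreaRect(W))
# knob
k=cv2.inRange(h,(0,0,0),(180,255,60));n,l,st,ce=cv2.connectedComponentsWithStats(k)
for s,q in zip(st,ce):
    if 240<q[0]<360 and 140<q[1]<225: print(s,q,np.round(ray(a,*q,.1),3),np.round(ray(a,*q,.016),3))
mb,_=tilemask(b);n,l,st,ce=cv2.connectedComponentsWithStats(mb)
for s,q in zip(st,ce):
    if s[4]>30:print("side",s,q)
E
```

```text
[[  0   0   0   0   0   0   0   0   0   0   0   0   0   0   0   0   0   0
    0   0   0   0   0   0   0   0   0   0]
 [  0   0   0   0   0   0   0   0   0   0   0   0   0   0   0   0   0   0
    0   0   0   0   0   0   0   0   0   0]
 [  0   0   0   0   0   0   0   0   0   0   0   0   0   0   0   0   0   0
    0   0   0   0   0   0   0   0   0   0]
 [  0   0   0   0   0 135 134 132 125 111   0   0   0   0   0   0   0   0
    0   0   0   0   0   0   0   0   0   0]
 [  0   0   0   0   0 139 139 137 126 103   0   0   0   0   0   0   0   0
    0   0   0   0   0   0   0   0   0   0]
 [  0   0   0   0 152 147 146 143 125   0   0   0   0   0   0   0   0   0
    0   0   0   0   0   0   0   0   0   0]
 [  0   0   0   0 154 152 151 146 123  96   0   0   0   0   0 148 164 166
  164 163 165   0   0   0   0   0   0   0]
 [  0   0   0   0 160 157 157 150 123  94   0   0   0   0 106 142 159 161
  161 161 158 148   0   0   0   0   0   0]
 [  0   0   0   0 165 162 162 155 123   0   0   0   0   0   0 140 157 160
  159 159 157 143   0   0   0   0   0   0]
 [  0   0   0   0 164 164 164 155 123   0   0  
[... 2215 characters left out ...]
 216.5       ] [ 0.489 -0.143  0.1  ] [ 0.496 -0.157  0.016]
side [     0      0    512    384 188364] [255.33082755 197.37512476]
side [ 116    0   34   47 1335] [133.35730337  21.65093633]
side [175   0  34  36 999] [193.06106106  15.60760761]
side [ 228    0   41   40 1284] [248.5576324   17.15420561]
side [ 285    0   39   45 1378] [303.18432511  19.6574746 ]
side [ 324   70   53   55 1833] [350.41734861  97.41025641]
side [234  90  18  35 418] [242.25358852 109.33014354]
side [265 126  15  26 341] [271.94721408 139.03812317]
side [211 134  19  26 355] [219.77183099 146.34366197]
side [373 177  46   6 102] [395.66666667 179.48039216]
side [371 183  57  14 175] [398.47428571 189.34857143]
```

```bash
python3 - <<'E'
from m import *
import pickle
a,b=pickle.load(open("c0.pkl","rb"))
for u,v in[(172,165.5),(179.2,165.7),(171,181),(178.4,181)]:print(np.round(ray(a,u,v,.014)*1000))
# slab top ridge (arch top centre, z=.078)
print("arch",np.round(ray(a,163.5,169.5,.078)*1000))
# side view: bottom corners of tile mask
m,_=tilemask(b);m[:,:255]=0;m[:,290:]=0;m[:115]=0;m[160:]=0
ys,xs=np.nonzero(m)
for y in range(ys.min(),ys.max()+1):
    r=xs[ys==y];print(y,r.min(),r.max(),end='; ')
for u in (264.5,279.5):print(np.round(ray(b,u,151.5,0)*1000))
# dark groove / knob in top
h=cv2.cvtColor(a["image"],cv2.COLOR_RGB2HSV)[:,:,2]
k=(h<95).astype(np.uint8);n,l,st,ce=cv2.connectedComponentsWithStats(k)
for i,(s,q) in enumerate(zip(st,ce)):
    if 240<q[0]<360 and 140<q[1]<225:
        print(s,np.round(q,1),np.round(ray(a,*q,.1),3),np.round(ray(a,*q,.016),3))
        if s[2]>20 and s[4]<120:
            P=np.argwhere(l==i)[:,::-1];W=np.array([ray(a,u,v,.016)[:2] for u,v in P],np.float32);print("line",cv2.fitLine(W,2,0,.01,.01).ravel())
E
```

```text
[631. 236.  14.]
[631. 216.  14.]
[588. 237.  14.]
[589. 217.  14.]
arch [607. 242.  78.]
126 269 275; 127 267 276; 128 266 277; 129 266 278; 130 266 278; 131 265 278; 132 265 278; 133 265 278; 134 266 278; 135 266 278; 136 266 278; 137 266 278; 138 266 278; 139 266 278; 140 266 278; 141 266 278; 142 266 278; 143 266 278; 144 265 278; 145 265 279; 146 265 279; 147 266 279; 148 265 279; 149 266 279; 150 266 279; 151 266 278; [582. 222.   0.]
[628. 217.   0.]
[     0      0    512    384 184639] [259.3 188.4] [ 0.557 -0.002  0.1  ] [ 0.57  -0.003  0.016]
[331 152   2   2   4] [331.5 152.5] [ 0.651 -0.183  0.1  ] [ 0.672 -0.201  0.016]
[279 165  23  23 318] [289.2 174.6] [ 0.593 -0.076  0.1  ] [ 0.609 -0.084  0.016]
[295 180   2   2   3] [295.7 180.3] [ 0.579 -0.092  0.1  ] [ 0.594 -0.102  0.016]
[253 189   1   1   1] [253. 189.] [0.556 0.013 0.1  ] [0.568 0.014 0.016]
[343 188   1   2   2] [343.  188.5] [ 0.559 -0.21   0.1  ] [ 0.572 -0.23   0.016]
[313 211  12   9  80] [319.  215.2] [ 0.492 -0.149  0.1  ] [ 0.499 -0.164  0.016]
```

Foot measures 43×20 mm (given 44×20). That puts the tile's slab centre at about (0.609, 0.243) with yaw about -3°. The plate measures 131×255 mm, so the clamp origin is about (0.570, -0.032) with yaw 16.1°. The knob at about (0.493, -0.151) agrees with that. Next I travel to above the tile.

```bash
for i in 1 2 3 4 5; do python3 -m jog '[[[-0.5,-0.19,0],0,-0.3],[[-1,-0.38,0],0,-0.3],[[-1,-0.38,0],0,-0.3]]' | cut -c1-400; done
python3 -m jog '[[[-0.39,-0.1,0],0.1,-0.3],[[-0.39,-0.1,0],0.2,-0.3],[[-0.39,-0.1,0],0.3,-0.3],[[-0.39,-0.1,0],0.4,-0.3],[[-0.39,-0.1,0],0.5,-0.3],[[-0.39,-0.1,0],0.6,-0.3],[[-0.39,-0.1,0],0.7,-0.3],[[-0.39,-0.1,0],0.8,-0.3],[[-0.39,-0.1,0],0.9,-0.3],[[-0.39,-0.1,0],1,-0.3],[[-0.39,-0.1,0],1,-0.3]]'
python3 -m jog '[[[0,0,0],0.1,-0.3],[[0,0,0],0.2,-0.3],[[0,0,0],0.3,-0.3],[[0,0,0],0.4,-0.3],[[0,0,0],0.5,-0.3],[[0,0,0],0.6,-0.3],[[0,0,0],0.7,-0.3],[[0,0,0],0.8,-0.3],[[0,0,0],0.9,-0.3],[[0,0,0],0.98,-0.3],[[0,0,0],0.98,-0.3]]'
python3 -c "from plant import *;print(read_state())"
```

```text
time: 0.4
eef_pos: [0.2227, 0.4976, 0.2313]
tool_rot: [0.116, 0.993, -0.001, 0.001]
force: [-0.8, 0.5, -0.4]
width: 0.0556
gripper_force: 0.0
time: 0.7
eef_pos: [0.3115, 0.4377, 0.2311]
tool_rot: [0.116, 0.993, -0.001, 0.001]
force: [-1.2, 1.5, -0.4]
width: 0.0557
gripper_force: 0.0
time: 1.0
eef_pos: [0.4002, 0.378, 0.231]
tool_rot: [0.116, 0.993, -0.001, 0.001]
force: [-0.8, 0.8, -0.0]
width: 0.0552
gripper_force: 0.0
time: 1.3
eef_pos: [0.4888, 0.3181, 0.2308]
tool_rot: [0.116, 0.993, -0.001, 0.001]
force: [-2.0, 1.5, -0.1]
width: 0.0555
gripper_force: 0.0
time: 1.6
eef_pos: [0.5773, 0.2584, 0.2304]
tool_rot: [0.116, 0.993, -0.001, 0.001]
force: [-1.3, 0.6, -0.7]
width: 0.0554
gripper_force: 0.0
time: 2.7
eef_pos: [0.609, 0.2451, 0.2309]
tool_rot: [0.761, 0.649, -0.0, 0.0]
force: [1.4, -0.6, 0.6]
width: 0.0555
gripper_force: 0.0
time: 3.8
eef_pos: [0.6091, 0.2449, 0.2309]
tool_rot: [1.0, -0.026, -0.0, 0.0]
force: [-0.2, -0.2, -0.5]
width: 0.0556
gripper_force: 0.0
{'time': 3.8, 'q': array([-0.68430119,  0.93376182,  0.68886927,  1.15051342, -0.56984162,
        1.24172599, -1.64723142]), 'qvel': array([ 0.00903135, -0.00810428, -0.03035514, -0.00110911,  0.02932109,
       -0.00971758,  0.11884543]), 'joint_efforts': array([  -0.44714109, -100.51852226,   16.54135823,  -23.15543175,
         -0.73261919,    0.26835758,   -3.29724111]), 'eef_pos': array([0.60906543, 0.24487768, 0.23088813]), 'tool_rot': array([ 9.99658412e-01, -2.61307186e-02, -3.47911399e-04,  3.52946553e-04]), 'force': array([-0.19917166, -0.23079357, -0.52306126]), 'moment': array([-0.01031077,  0.01441371,  0.03368446]), 'gripper_force': 0.0, 'width': 0.05564216033607538}
```

```bash
python3 -m jog '[[[0,0.02,0.3],0,-0.3],[[0,0.02,0.6],0,-0.3],[[0,0.02,1],0,-0.3],[[0,0.02,1],0,-0.3]]' >/dev/null
python3 -m jog '[[[0,0,0.3],0,-0.3],[[0,0,0.6],0,-0.3],[[0,0,0.8],0,-0.3],[[0,0,1],0,-0.3],[[0,0,1],0,-0.3],[[0,0,1],0,0.3],[[0,0,1],0,0.6],[[0,0,1],0,1],[[0,0,1],0,1],[[0,0,1],0,1],[[0,0,1],0,1],[[0,0,1],0,1],[[0,0,1],0,1]]'
python3 - <<'E'
from h import *
a=snap("side","pics/s1.png");b=snap("top","pics/t1.png")
r=lambda d,x,y,w,h:cv2.resize(np.ascontiguousarray(d["image"][y:y+h,x:x+w,::-1]),(400,400),interpolation=cv2.INTER_CUBIC)
cv2.imwrite("pics/c1.png",np.hstack([r(a,220,70,100,100),r(b,120,120,100,100)]))
E
```

```text
time: 5.5
eef_pos: [0.6098, 0.243, 0.0328]
tool_rot: [1.0, -0.027, 0.001, -0.0]
force: [-1.2, -0.8, 9.4]
width: 0.0133
gripper_force: 59.3
```

View pics/c1.png

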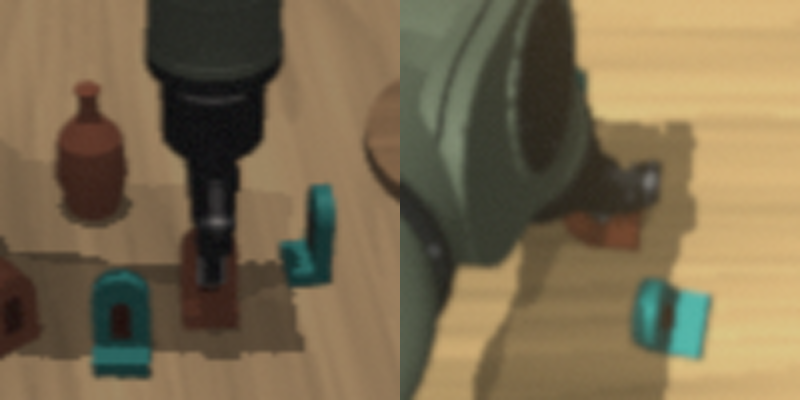

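The tile is gripped: opening 13 mm, pads across the slab and about central on it (side crop, finger column ~212 against tile 181–238). Next is lift and carry.

```bash
python3 -m jog '[[[0,0,-0.1],0,1],[[0,0,-0.3],0,1],[[0,0,-0.5],0,1],[[0,0,-0.7],0,1],[[0,0,-0.9],0,1],[[0,0,-1],0,1],[[0,0,-1],0,1]]' 
for i in 1 2; do python3 -m jog '[[[-0.01,0.1,0],0,1],[[-0.03,0.3,0],0,1],[[-0.05,0.5,0],0,1],[[-0.07,0.7,0],0,1],[[-0.09,0.9,0],0,1],[[-0.09,0.9,0],0,1]]' >/dev/null; done
python3 -m jog '[[[-0.01,0.1,0],-0.04,1],[[-0.03,0.3,0],-0.08,1],[[-0.05,0.5,0],-0.12,1],[[-0.07,0.7,0],-0.16,1],[[-0.09,0.9,0],-0.2,1],[[-0.09,0.92,0],-0.223,1],[[-0.09,0.92,0],-0.223,1],[[-0.09,0.92,0],-0.223,1]]'
python3 - <<'E'
from h import *
import pickle
a=snap("side","pics/s2.png");b=snap("top","pics/t2.png");pickle.dump((a,b),open("c2.pkl","wb"))
s=read_state();print(s["eef_pos"],s["tool_rot"])
r=lambda d,x,y,w,h:cv2.resize(np.ascontiguousarray(d["image"][y:y+h,x:x+w,::-1]),(400,400),interpolation=cv2.INTER_CUBIC)
cv2.imwrite("pics/c2.png",np.hstack([r(a,220,140,100,100),r(b,220,120,100,100)]))
E
```

```text
time: 6.3
eef_pos: [0.6096, 0.2429, 0.1328]
tool_rot: [1.0, -0.027, 0.001, -0.0]
force: [-0.4, -0.5, -0.9]
width: 0.0133
gripper_force: 58.4
time: 8.3
eef_pos: [0.5675, -0.0263, 0.1311]
tool_rot: [0.99, 0.14, -0.0, -0.0]
force: [0.1, 0.5, -1.7]
width: 0.0131
gripper_force: 58.5
[ 0.56748864 -0.02640631  0.1311128 ] [ 9.90175788e-01  1.39828039e-01 -1.26251580e-04 -1.09280575e-04]
```

View pics/c2.png

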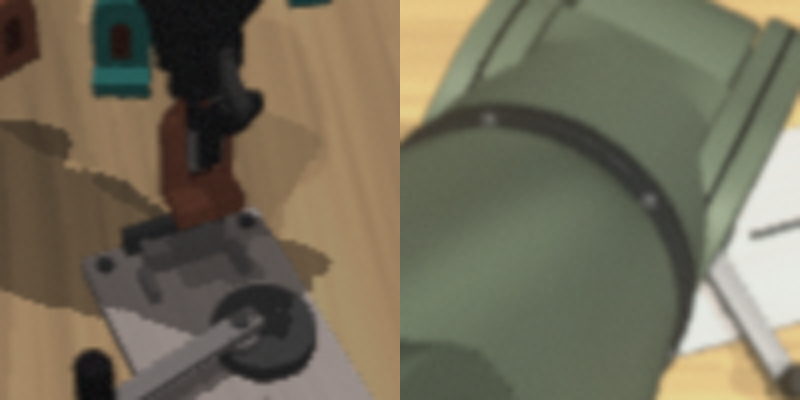

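Tile is in hand with its foot toward the cam, hovering in the right orientation (side crop, foot bottom corners near (178,228) and (243,210)). I'll work out the tile's offset in clamp axes from the side view.

```bash
python3 - <<'E'
from m import *
import pickle
a0=pickle.load(open("c0.pkl","rb"))[1];a,b=pickle.load(open("c2.pkl","rb"))
m,h=tilemask(a);m[:,:255]=0;m[:,290:]=0;m[:160]=0;m[:,:][205:]=0
n,l,st,ce=cv2.connectedComponentsWithStats(m);i=1+st[1:,4].argmax();print(st[i])
m=(l==i).astype(np.uint8)
c=max(cv2.findContours(m,0,1)[0],key=cv2.contourArea);hull=cv2.convexHull(c)[:,0];print(hull.tolist())
th=np.radians(16.1);e=np.array([np.cos(th),np.sin(th)]);nn=np.array([-np.sin(th),np.cos(th)]);O=np.array([.570,-.032])
cl=lambda w:np.round(np.array([(w[:2]-O)@e,(w[:2]-O)@nn])*1000,1)
for p in hull:
    if p[1]>185: print(p,"z.098",cl(ray(a,*p,.098)))
ft=lambda z:0
# ears in first side view: mid-grey pixels at z=.028 and predicted pixel of ear tops/knob/pivot
for x in(-28,28):
    for y in(-7,17):
        w=O+e*x/1e3+nn*y/1e3;print("ear",x,y,np.round(proj(a0,np.array([*w,.028])),1))
for y in(-104,-196):
    w=O+nn*y/1e3;print("groove",np.round(proj(a0,np.array([*w,.016])),1))
s=read_state();print("tcp",cl(s["eef_pos"]))
g=a0["image"][195:222,245:290].mean(2).astype(int)
print("     "," ".join(map(str,range(245,290))))
for k,r in enumerate(g):print(195+k,*r)
E
```

```text
[260 165  21  32 350]
[[265, 165], [277, 174], [280, 187], [280, 191], [279, 192], [274, 194], [267, 196], [264, 196], [260, 187], [260, 171], [261, 168], [264, 165]]
[280 187] z.098 [24.1 -2.2]
[280 191] z.098 [ 18.5 -14.8]
[279 192] z.098 [ 14.8 -16.9]
[274 194] z.098 [  0.7 -18.3]
[267 196] z.098 [-17.8 -17.8]
[264 196] z.098 [-24.6 -15. ]
[260 187] z.098 [-22.3  17.1]
ear -28 -7 [261.7 212.3]
ear -28 17 [258.3 205.8]
ear 28 -7 [281.4 206. ]
ear 28 17 [277.7 199.7]
groove [286.9 239.8]
groove [303.3 269.6]
tcp [-0.9  6.1]
      245 246 247 248 249 250 251 252 253 254 255 256 257 258 259 260 261 262 263 264 265 266 267 268 269 270 271 272 273 274 275 276 277 278 279 280 281 282 283 284 285 286 287 288 289
195 112 118 122 123 121 121 118 114 114 101 86 75 67 60 56 54 54 52 50 43 39 35 31 30 36 57 83 80 69 72 71 111 129 127 91 58 51 53 71 113 130 123 117 120 121
196 111 116 121 123 120 109 96 82 74 65 60 56 54 54 52 47 42 39 33 33 30 33 38 44 60 80 94 97 94 95 88 115 128 128 95 61 48 54 77 115 130 128 121 122 121
197 112 116 119 120 110 84 66 59 56 55 53 53 47 42 37 33 32 32 34 40 45
[... 3343 characters left out ...]
6 53 56 58 75 90 95 81 62 55 54 55 54 53
218 90 86 114 125 127 126 127 126 126 126 127 128 130 129 129 130 130 129 129 128 127 127 126 127 129 130 129 117 85 60 54 55 55 53 54 61 75 93 98 84 64 56 53 54 55
219 101 81 106 122 126 127 125 125 126 126 125 127 129 129 128 129 129 129 129 129 127 126 126 127 128 128 127 105 72 56 60 64 60 56 54 53 59 81 95 94 78 59 54 54 54
220 115 89 87 113 124 127 126 127 126 127 126 127 128 130 129 129 128 129 128 128 128 127 125 127 127 128 125 98 68 66 85 93 76 58 53 52 53 74 91 90 72 57 55 54 54
221 119 100 82 107 123 126 127 126 127 127 127 127 127 130 129 129 128 128 129 128 129 127 127 126 127 128 125 98 81 92 99 98 87 65 52 51 52 78 78 64 55 53 54 55 54
```

Ear tops seen in the side view agree with the tile to about 1–2 mm in x (play is 6 mm), and y is about 4 mm short of the fence. Lowering with a 1 mm correction.

```bash
python3 -m jog '[[[0.01,0,0.1],0,1],[[0.01,0,0.2],0,1],[[0.01,0,0.3],0,1],[[0.01,0,0.4],0,1],[[0.01,0,0.5],0,1],[[0.01,0,0.6],0,1],[[0.01,0,0.65],0,1],[[0.01,0,0.7],0,1],[[0.01,0,0.72],0,1],[[0.01,0,0.74],0,1],[[0.01,0,0.76],0,1],[[0.01,0,0.77],0,1],[[0.01,0,0.78],0,1],[[0.01,0,0.79],0,1],[[0.01,0,0.79],0,1],[[0.01,0,0.79],0,1]]'
python3 - <<'E'
from h import *
a=snap("side","pics/s3.png")
cv2.imwrite("pics/c3.png",cv2.resize(np.ascontiguousarray(a["image"][170:250,230:330,::-1]),(750,600),interpolation=cv2.INTER_CUBIC))
E
```

```text
time: 10.0
eef_pos: [0.5684, -0.0271, 0.0524]
tool_rot: [0.99, 0.14, 0.0, 0.0]
force: [-0.7, 0.5, -1.8]
width: 0.0133
gripper_force: 58.6
```

View pics/c3.png

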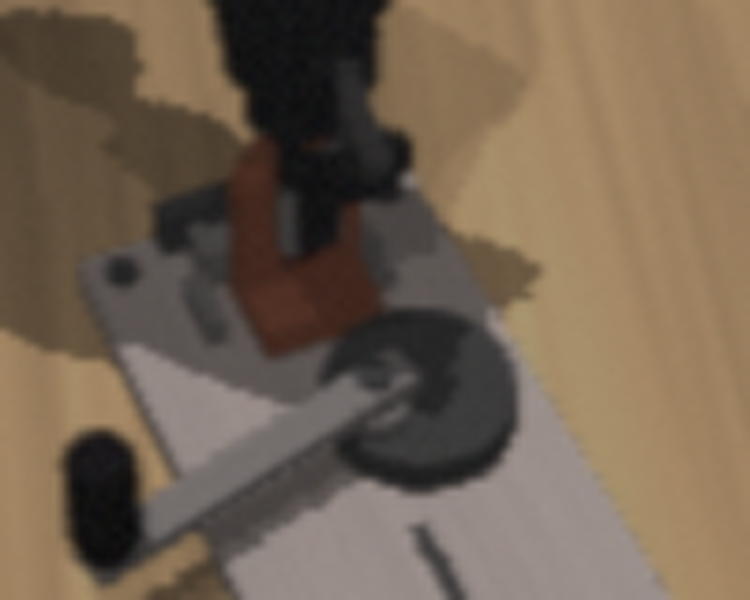

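The tile is below the ear tops with no contact force, foot toward the cam; foot bottom corners are at about (265.3,216.7) and (280.9,210.7). I'll check centring.

```bash
python3 - <<'E'
from h import *
import pickle
a=pickle.load(open("c0.pkl","rb"))[1]
th=np.radians(16.1);e=np.array([np.cos(th),np.sin(th)]);nn=np.array([-np.sin(th),np.cos(th)]);O=np.array([.570,-.032])
cl=lambda w:np.round(np.array([(w[:2]-O)@e,(w[:2]-O)@nn])*1000,1)
for p in[(260,212.5),(279.7,205.5)]:print("ear",cl(ray(a,*p,.028)))
for p in[(265.3,216.7),(280.9,210.7)]:print("foot",cl(ray(a,*p,.0196)))
E
```

```text
ear [-32.5  -6. ]
ear [24.7 -3.6]
foot [-22.5 -18. ]
foot [ 23.4 -14.9]
```

```bash
python3 -m jog '[[[-0.015,0.01,0],0,1],[[-0.03,0.02,0],0,1],[[-0.03,0.02,0.01],0,1],[[-0.03,0.02,0.02],0,1],[[-0.03,0.02,0.025],0,1],[[-0.03,0.02,0.03],0,1],[[-0.03,0.02,0.03],0,1]]'
python3 -m jog '[[[0,0,0.003],0,1],[[0,0,0.006],0,1],[[0,0,0.006],0,1]]'
python3 -m jog '[[[0,0,0.003],0,1],[[0,0,0.006],0,1],[[0,0,0.006],0,1]]'
```

```text
time: 10.75
eef_pos: [0.5661, -0.0298, 0.0492]
tool_rot: [0.99, 0.14, -0.0, 0.0]
force: [0.3, 1.3, -1.8]
width: 0.0135
gripper_force: 58.6
time: 11.05
eef_pos: [0.5661, -0.0299, 0.0488]
tool_rot: [0.99, 0.14, 0.0, 0.0]
force: [-1.5, 0.4, 2.6]
width: 0.0132
gripper_force: 59.1
time: 11.35
eef_pos: [0.5661, -0.0298, 0.0488]
tool_rot: [0.99, 0.14, 0.0, -0.0]
force: [-3.5, 0.9, 15.9]
width: 0.0135
gripper_force: 61.1
```

Floor contact came at the expected 0.0488. Releasing and rising.

```bash
python3 -m jog '[[[0,0,-0.005],0,0.7],[[0,0,-0.005],0,0.5],[[0,0,-0.005],0,0.3],[[0,0,-0.005],0,0.1],[[0,0,-0.005],0,0],[[0,0,-0.005],0,0],[[0,0,-0.005],0,0],[[0,0,-0.1],0,0],[[0,0,-0.3],0,0],[[0,0,-0.6],0,0],[[0,0,-1],0,0],[[0,0,-1],0,0],[[0,0,-1],0,0]]'
python3 - <<'E'
from h import *
a=snap("side","pics/s4.png")
cv2.imwrite("pics/c4.png",cv2.resize(np.ascontiguousarray(a["image"][170:250,230:330,::-1]),(750,600),interpolation=cv2.INTER_CUBIC))
E
```

```text
time: 12.65
eef_pos: [0.5664, -0.0297, 0.1493]
tool_rot: [0.99, 0.14, 0.001, 0.0]
force: [-0.6, 0.9, -0.8]
width: 0.0428
gripper_force: 0.0
```

View pics/c4.png

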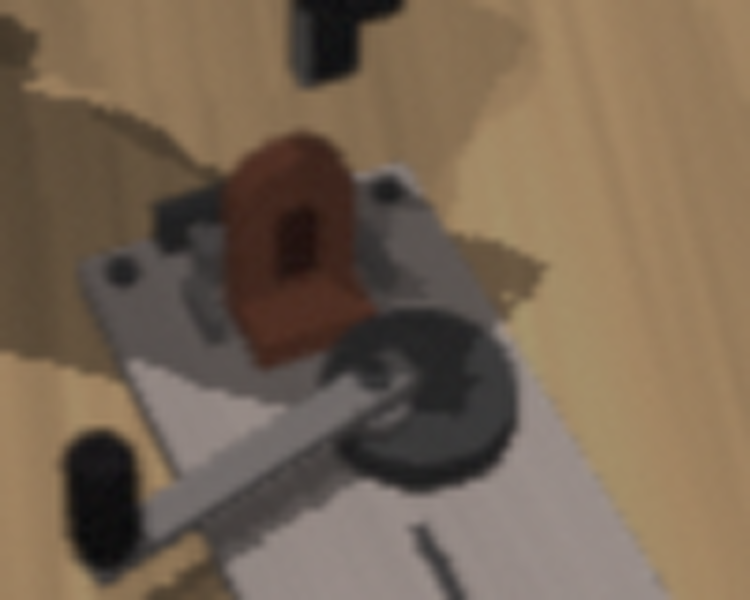

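The tile stands upright between the ears, foot facing the cam, released with the lever home. Now the knob: its top centre in the side view is about (243.3,230), and I'll cross-check that.

```bash
python3 - <<'E'
from h import *
import pickle
a,b=pickle.load(open("c0.pkl","rb"))
print(ray(b,243.3,230,.1),ray(a,319.2,215,.09))
m=(b["image"].max(2)<45).astype(np.uint8);m[:,:230]=0;m[:,255:]=0;m[:220]=0;m[255:]=0
n,l,st,ce=cv2.connectedComponentsWithStats(m);i=1+st[1:,4].argmax();print(st[i],ce[i],ray(b,*ce[i],.078))
s=read_state();print(s["eef_pos"],s["tool_rot"],s["q"])
E
```

```text
[ 0.49223001 -0.153342    0.1       ] [ 0.49360966 -0.1514938   0.09      ]
[239 228  10  18 143] [243.37762238 236.56643357] [ 0.49127422 -0.15558422  0.078     ]
[ 0.56599243 -0.02967738  0.1483362 ] [ 9.90187936e-01  1.39742064e-01  7.33479187e-05 -4.35074336e-05] [-0.23452969  0.85373764  0.46905538  1.62648736 -0.50358804  0.78424357
 -0.83158792]
```

```bash
python3 -m jog '[[[-0.3,0.25,0],0,-0.3],[[-0.7,0.6,0],0,-0.3],[[-0.7,0.6,0],0,-0.3]]' >/dev/null
python3 -m jog '[[[-0.2,0.2,0],-0.09,-0.3],[[-0.35,0.38,0],-0.18,-0.3],[[-0.35,0.38,0],-0.18,-0.3],[[-0.35,0.38,0],-0.18,-0.3]]'
python3 -m jog '[[[0,0,0.3],0,-0.3],[[0,0,0.6],0,-0.3],[[0,0,0.89],0,-0.3],[[0,0,0.89],0,-0.3],[[0,0,0.89],0,-0.3]]'
```

```text
time: 13.4
eef_pos: [0.4921, -0.1531, 0.1477]
tool_rot: [0.963, 0.27, -0.0, -0.0]
force: [0.4, 0.0, -0.6]
width: 0.0553
gripper_force: 0.0
time: 13.9
eef_pos: [0.4924, -0.1526, 0.0595]
tool_rot: [0.962, 0.271, -0.0, -0.0]
force: [0.5, -1.1, -0.5]
width: 0.0554
gripper_force: 0.0
```

```bash
python3 -m jog '[[[0,0,0],0,0.2],[[0,0,0],0,0.5],[[0,0,0],0,1],[[0,0,0],0,1],[[0,0,0],0,1],[[0,0,0],0,1],[[0,0,0],0,1]]'
python3 - <<'E'
from h import *
a=snap("side","pics/s5.png")
cv2.imwrite("pics/c5.png",cv2.resize(np.ascontiguousarray(a["image"][170:250,220:320,::-1]),(750,600),interpolation=cv2.INTER_CUBIC))
s=read_state();p=s["eef_pos"];print(p)
# arc plan, relative to commanded pose, tool axes now
q=s["tool_rot"];h=2*np.arctan2(q[1],q[0]);X=np.array([np.cos(h),np.sin(h)]);Y=np.array([np.sin(h),-np.cos(h)])
C=p[:2]-.11*np.array([np.cos(np.radians(211.6)),np.sin(np.radians(211.6))]);print("pivot",C,"head",np.degrees(h))
for t in np.arange(.1,1.31,.1):
    k=C+.11*np.array([np.cos(np.radians(211.6)+t),np.sin(np.radians(211.6)+t)]);d=k-p[:2];print(round(t,2),np.round([d@X*10,d@Y*10,-t/1.5],3))
E
```

```text
time: 14.6
eef_pos: [0.4934, -0.1539, 0.0605]
tool_rot: [0.962, 0.271, 0.001, 0.001]
force: [2.5, -3.8, 10.2]
width: 0.0224
gripper_force: 58.6
[ 0.49338821 -0.15390738  0.06051132]
pivot [ 0.58707817 -0.09626893] head 31.50269947004152
0.1 [ 0.006  0.11  -0.067]
0.2 [ 0.022  0.218 -0.133]
0.3 [ 0.05   0.325 -0.2  ]
0.4 [ 0.088  0.428 -0.267]
0.5 [ 0.136  0.527 -0.333]
0.6 [ 0.193  0.621 -0.4  ]
0.7 [ 0.26   0.708 -0.467]
0.8 [ 0.335  0.789 -0.533]
0.9 [ 0.418  0.861 -0.6  ]
1.0 [ 0.507  0.925 -0.667]
1.1 [ 0.603  0.979 -0.733]
1.2 [ 0.703  1.024 -0.8  ]
1.3 [ 0.808  1.059 -0.867]
```

View pics/c5.png

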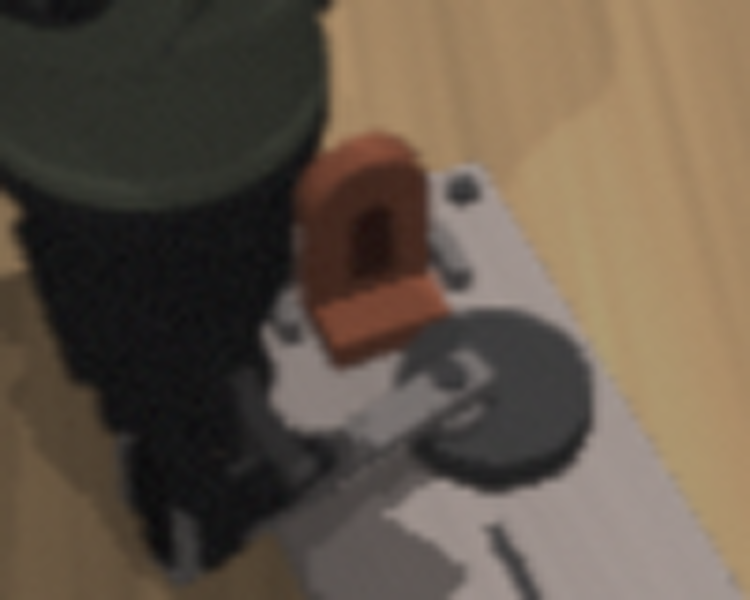

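The knob is gripped (opening 22 mm) and the tile stands centred between the ears. Sweep the first part of the arc.

```bash
python3 -m jog '[[[0.002,0.07,0],-0.033,1],[[0.006,0.125,0],-0.067,1],[[0.013,0.18,0],-0.1,1],[[0.022,0.234,0],-0.133,1],[[0.035,0.288,0],-0.167,1],[[0.05,0.34,0],-0.2,1],[[0.068,0.392,0],-0.233,1],[[0.088,0.444,0],-0.267,1],[[0.11,0.494,0],-0.3,1],[[0.136,0.543,0],-0.333,1],[[0.136,0.543,0],-0.333,1]]'
python3 - <<'E'
from h import *
s=read_state();p=s["eef_pos"];C=np.array([.58708,-.09627]);d=p[:2]-C
print("lever",np.degrees(np.arctan2(d[1],d[0]))%360-211.6,np.hypot(*d),s["force"],s["q"])
E
```

```text
time: 15.75
eef_pos: [0.5329, -0.1919, 0.0604]
tool_rot: [0.865, 0.502, 0.001, 0.0]
force: [-4.2, 5.7, 16.9]
width: 0.0225
gripper_force: 59.3
lever 28.864581633848985 0.1099305915104742 [-4.23386343  5.72653001 16.92411139] [ 0.21700225  0.94687404  0.1431907   1.68199064 -0.23295114  0.52850383
 -0.0155695 ]
```

```bash
python3 -m jog '[[[0.002,0.055,-0.01],-0.033,1],[[0.006,0.11,-0.01],-0.067,1],[[0.013,0.165,-0.01],-0.1,1],[[0.022,0.218,-0.01],-0.133,1],[[0.035,0.272,-0.01],-0.167,1],[[0.05,0.325,-0.01],-0.2,1],[[0.068,0.377,-0.01],-0.233,1],[[0.088,0.428,-0.01],-0.267,1],[[0.11,0.478,-0.01],-0.3,1],[[0.136,0.527,-0.01],-0.333,1],[[0.163,0.575,-0.01],-0.367,1],[[0.193,0.621,-0.01],-0.4,1],[[0.225,0.665,-0.01],-0.433,1],[[0.26,0.708,-0.01],-0.467,1],[[0.26,0.708,-0.01],-0.467,1]]'
python3 - <<'E'
from h import *
s=read_state();p=s["eef_pos"];C=np.array([.58708,-.09627]);d=p[:2]-C;a=np.arctan2(d[1],d[0])
t=np.array([-np.sin(a),np.cos(a)]);print("lever",a%(2*np.pi)-np.radians(211.6),np.hypot(*d),"ftan",s["force"][:2]@t,"frad",s["force"][:2]@d/.11,s["force"][2])
a=snap("side","pics/s6.png");b=snap("top","pics/t6.png")
r=lambda d,x,y,w,h:cv2.resize(np.ascontiguousarray(d["image"][y:y+h,x:x+w,::-1]),(400,400),interpolation=cv2.INTER_CUBIC)
cv2.imwrite("pics/c6.png",np.hstack([r(a,235,175,100,100),r(b,240,130,110,110)]))
E
```

```text
time: 17.25
eef_pos: [0.6062, -0.2039, 0.0606]
tool_rot: [0.64, 0.768, -0.0, -0.001]
force: [-7.0, 5.7, 3.6]
width: 0.0225
gripper_force: 61.4
lever 1.1952196816204101 0.10927827231451871 ftan -5.920452950834327 frad -6.806253285149946 3.6284718592868965
```

View pics/c6.png

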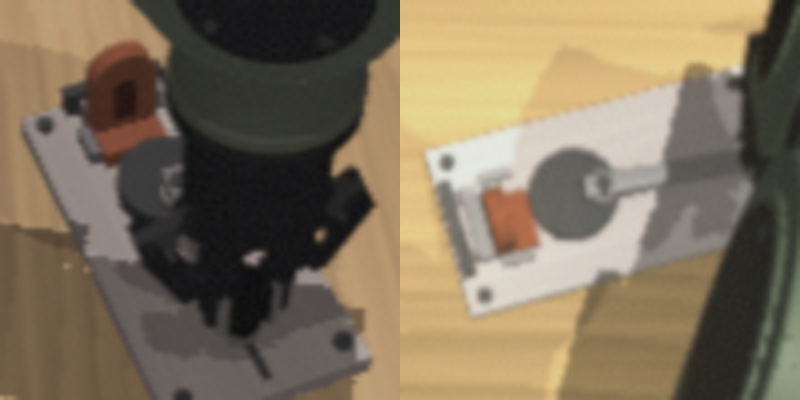

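The sweep works: lever at about 1.2 rad, tile upright and pressed back onto the fence (top crop (510,220)). Now I refine pivot and plate yaw for the last 0.1 rad.

```bash
python3 - <<'E'
from h import *
from scipy.optimize import least_squares
P=np.array([[.49339,-.15391],[.5329,-.1919],[.6062,-.2039]])
C=least_squares(lambda c:np.hypot(*(P-c).T)-.11,[.587,-.096]).x
s=read_state();d=s["eef_pos"][:2]-C;w=np.degrees(np.arctan2(d[1],d[0]))%360
d0=P[0]-C;print("pivot",C,"resid",np.hypot(*(P-C).T)-.11,"world",w,"home",np.degrees(np.arctan2(d0[1],d0[0]))%360,"swept",np.radians(w)-np.arctan2(d0[1],d0[0])%(2*np.pi))
a=get_image("top");g=cv2.cvtColor(a["image"],cv2.COLOR_RGB2HSV)
p=cv2.inRange(g,(0,0,90),(180,60,255));p[:,:235]=0;p[:,360:]=0;p[:140]=0;p[225:]=0
# upper long edge: first plate pixel in each column
def edge(us,last):
    q=[]
    for u in us:
        S=a["image"][:,u].astype(float);sat=S[:,0]-S[:,2]   # wood is yellow: R-B large
        rows=np.arange(140,225);m=sat[rows]<25
        i=rows[m][-1 if last else 0];j=i+(1 if last else -1)
        q.append((u,i+(j-i)*(25-sat[i])/(sat[j]-sat[i]+1e-9)))
    W=np.array([ray(a,u,v,.016)[:2] for u,v in q],np.float32);vx,vy,x,y=cv2.fitLine(W,cv2.DIST_HUBER,0,.01,.001).ravel()
    return np.degrees(np.arctan2(vy,vx))%180-90,(x,y)
print(edge(range(270,335),0),edge(range(265,290),1))
E
```

```text
pivot [ 0.58662515 -0.09573668] resid [-1.04921451e-04  1.53421206e-04 -7.96683926e-05] world 280.13184531329097 home 211.9617706866991 swept 1.189792253564272
(np.float32(16.681923), (np.float32(0.6613089), np.float32(-0.12877932))) (np.float32(15.778976), (np.float32(0.50824827), np.float32(-0.049572058)))
```

```bash
python3 -m jog '[[[0.002,0.04,0],-0.024,1],[[0.006,0.08,0],-0.048,1],[[0.012,0.125,0],-0.072,1],[[0.012,0.125,0],-0.072,1],[[0.012,0.125,0],-0.072,1],[[0.012,0.125,0],-0.072,1]]'
python3 - <<'E'
from h import *
C=np.array([.58663,-.09574]);s=read_state();d=s["eef_pos"][:2]-C;a=np.arctan2(d[1],d[0])
print("world",np.degrees(a)%360,np.hypot(*d),"swept",a%(2*np.pi)-np.radians(211.96),"ftan",s["force"][:2]@[-np.sin(a),np.cos(a)],"frad",s["force"][:2]@d/.11,s["force"],s["qvel"].round(3))
a=snap("side","pics/s7.png");b=snap("top","pics/t7.png")
r=lambda d,x,y,w,h:cv2.resize(np.ascontiguousarray(d["image"][y:y+h,x:x+w,::-1]),(400,400),interpolation=cv2.INTER_CUBIC)
cv2.imwrite("pics/c7.png",np.hstack([r(a,235,175,100,100),r(b,240,130,110,110)]))
E
```

```text
time: 18.0
eef_pos: [0.6177, -0.201, 0.0606]
tool_rot: [0.598, 0.801, -0.001, -0.001]
force: [-8.3, 3.3, 2.3]
width: 0.0224
gripper_force: 61.3
world 286.4627911299443 0.10976555812181646 swept 1.300319007143155 ftan -6.986719898218021 frad -5.530991346019174 [-8.27108206  3.33558693  2.27004999] [ 0.     0.001 -0.002  0.002  0.001 -0.     0.001]
```

View pics/c7.png

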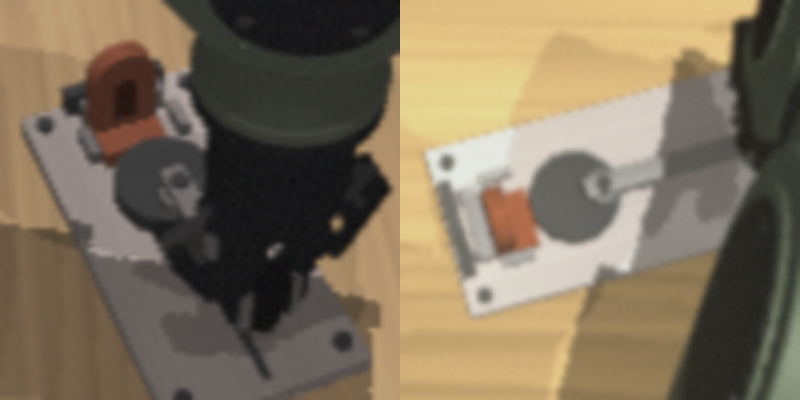

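The lever lies along the groove at 1.30 rad with about 7 N at the knob, and the tile is upright and clamped against the fence between the ears. The arm is at rest, still holding the knob. Handing in.

```bash
python3 -c "from plant import finish_job;print(finish_job())"
```

```text
the job is handed in; nothing more can be done
None
```

I stood the footed tile in the nest with its back to the fence and let go while the lever was home. The lever is now over the groove at about 1.30 rad and still held there; the job was handed in at about 18 s and no verdict came back.

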